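# Clip the belt idler pulley

### The arm

A 6-joint arm with a two-finger parallel gripper is mounted at the origin on the work surface. World frame = base frame: x ahead of the robot, y to its left, z up, the work surface at z = 0. Lengths are in m, angles in degrees, forces in N, time in s.
With the tool pointing down it reaches from about 0.3 to 0.75 m from the base axis. Payload 8.5 kg.
Tool frame: the origin (TCP) lies at the very end of the fingers, on their centre line; the grasp point (between the pads) lies 19 mm behind it; z points along the fingers, y is the direction in which the jaws open and shut (so a half turn about z gives the same grasp; the last joint's range is limited). The gripper opens to 85 mm and grips with 20 to 120 N. Pads are 22 mm wide; open, the fingers measure 114 mm over their backs; the gripper's body (76 mm by 85 mm) begins 54 mm behind the grasp point. The pads swing forward as they close: fully open they stand 13 mm farther back than shut.
Start: joints at [56.878, 21.807, 74.336, -0, 83.858, -12.336], TCP at [0.195, 0.514, 0.205] pointing down, gripper open.
Joint ranges: [-178.18, 178.18], [-50.72, 133.34], [12.68, 142.11], [-81.47, 261.47], [9.98, 163.14], [-165.26, 165.26]. Speed limits (degrees/s): [136.94, 136.94, 180, 180, 180, 180].

### API

Orientations are given as a 3x3 rotation matrix whose columns are the frame's x, y, z axes.
In Python, from rig import env, vision, close_job, spotter gives the robot as it stands. The module is installed in compiled form; this text tells all that it offers.
- The arm moves only by the tool jog_arm, never from a script. Its argument "plan" is a list that holds one entry, the list of rows, each a list of 6 numbers: the shift along the tool's x, y, z in units of 40 mm (1.0 is 40 mm), then the turn, a rotation vector about the tool's x, y, z in units of 0.15 rad (1.0 is 0.15 rad). A call has 1 to 10 rows; each row shifts and turns the commanded pose from where the row before left it, along the tool's axes as they then stand; what a row does not reach is not made up. A row lasts 1/10 s, in which the tool goes at most 50 mm and 8.59 degrees, less where a joint would pass 70% of its speed; a pose out of reach is approached as far as the arm can. A call with a number of a shift or a turn outside -1 to 1 is refused whole. A call with a gripper value outside its range is refused whole. "grip" is the opening, from -1 (shut) to 1 (fully open), set as the call begins (left out, the last holds). The fingers move at their own pace and stop on an object; "squeeze" is the grip in N (left out, the last holds). Time passes only in rows, so rows that do not move let the fingers close. It gives the time, the measured TCP pose, the force and the opening at its end, in the units of the state.
- env.observe(): the state, without advancing time (a new reading comes with each control period).
- vision.get_image(name): name is "scene" or "top" or "wrist"; returns (picture, depth): 384x512x3 uint8, red, green, blue; 384x512 float32, m along the optical axis (not along the pixel's ray), 0 where there is no reading.
- vision.camera_info(name): a dict with "fx", "fy", "cx", "cy" (pixels), "rvec" (rotation vector, rad) and "tvec" (3), from world to camera coordinates, as OpenCV has them. Camera axes: x right, y down, z forward; pixel columns grow to the right and rows downward; lengths in m; the calibration is good to about 2 mm. A picture is of the moment at which its call begins: read the wrist's pose just before it. camera_info takes no time and is no camera call; for the wrist camera it gives the pose at the moment of the call.
- close_job(): hands the job in, once; it reports no verdict.
Trained networks look in the newest picture that a camera, given by its name, has taken for a name from the list of things; names that differ only in an ending like _2 or _b are one class to them, and where a whole thing is asked for, a point or a joint stands for the part that bears it (a point fixed in the world has none). Each returns a list of dicts, best first, with "score" (0 to 1); they miss things now and then, are a little off and sometimes report something else, mostly with a low value. They report only what shows in the picture. A call takes as long as a camera call. They do not tell look-alikes from the thing itself.
- spotter.trace(camera, query): "pixels" (384x512 bool, what is visible of it) and "rect" ([left, top, right, bottom] in pixels, round what is visible of it).
The state is a dict: "time_s": time; "q": joint angles; "qvel": joint speeds; "joint_efforts": joint torques, N m; "position": TCP position; "tool_rot": TCP orientation; "ft_force": force on the tool from outside, world axes, zero at the start; "wrist_torque": the same for the moment, N m; "grip_width": finger opening in m.
Only numpy, scipy, OpenCV 4.12 (cv2) and the standard library are available. Lean on these libraries where they do the work, as an engineer would, in place of code of your own. Each camera call takes 0.05 s, during which the arm holds its last target.

### The job

Pick up the loose open retaining clip by its upright tab and fit it on the shaft of the drill press's belt idler: from the side away from the spring, push it sideways, prongs first, into the groove just above the pulley until it snaps fully home, then let go of it. Be gentle with the idler: feel for it, do not press hard. Leave the chuck, the vise and the brush where they are.

Things in the scene. Friction and masses are not known exactly. Their poses are not given: they have to be found in the camera images.
- stand: Belt idler, fixed to the bench: olive base 200 x 110 x 12 mm (-95 to +105 mm along its x), on it a sprung slide with pulley and shaft. +x points to the grey end block with the coil spring. Origin: on the bench; the shaft's axis stands at y = 0 and x between -4 and +4 mm, the pulley's upper face 50 to 68 mm up: set differently each time and not measured, so feel for both. More than 28 N damages the idler.
- base_end (a point): Point on top of the base's edge farthest from the spring (stand x = -95 mm, 12 mm up). Push the clip from this side towards the spring (stand's +x). There the slide yields about 1 mm per 4 N (hard stop at 12 mm) and comes back when let go; sideways and downwards it is rigid. The aluminium pulley is 100 mm in diameter, its axis vertical, its upper face flat; it does not turn.
- clip: Open steel retaining clip, about 60 g, flat on the bench, tab up: a C 4 mm thick, 25 mm across, with two sprung prongs whose flared mouth opens to the clip's +x and ends at x = +13 mm; behind it (-x) a stem 16 mm wide with an upright tab. Origin: on the underside, at the C's centre, which is on the shaft's axis when home; z is up.
- tab (a point): Centre of the clip's tab: a block 14 mm (clip's x) by 12 mm (y) at x = -34 mm, from 4 to 34 mm above the clip's underside (this point: 19 mm above it). Grip it from above across its 12 mm.
- seat (a point): Centre of the clip's C at half its thickness, 2 mm above the underside. The groove is a 14 mm neck of the shaft, from the pulley's face to 6 mm above it; over it is a head 20 mm wide, 16 mm high. A clip resting flat on the pulley is level with the groove. Snapping over the neck takes a 4 to 8 N push; then the force drops, and rises past that only when the clip is home (stop by about 12 N).
- chuck: Bystander: dark steel drill chuck standing on the bench, 43 mm diameter, 60 mm high; origin under its centre.
- vise: Bystander: small olive machine vise, 110 x 60 x 50 mm, 1.6 kg; origin under the centre of its base.
- brush: Bystander: bench brush with wooden back, 200 x 30 x 38 mm, lying bristles down; origin under its centre, its length along its own x.
Mind the look-alikes: they are no part of the job. What is shaped like the clip but green or pink is not meant. What is shaped like the stand but yellow is not meant.

How it is judged (in metres and radians):
On the way:
1. the clip is held level with the groove, on the side away from the spring, its mouth towards the shaft, not yet snapped in (x of seat in the frame of stand between -0.035 and -0.008 m and y of seat in the frame of stand between -0.008 and 0.008 m and z of seat in the frame of stand between 0.049 and 0.0755 m and angle between the x axis of clip and the x axis of stand, either way round below 0.35 rad), for 0.05 s.
At the end, for the whole second after the job is handed in: The clip has snapped home and is at rest: its centre within 2.5 mm of the idler's centre line and 5.5 mm of the idler's origin along it (not snapped in, it stays 7 mm back or more), 50.5 to 73.1 mm above the bench (in the groove, at any height setting), flat within 0.12 rad (x of seat in the frame of stand between -0.0055 and 0.0055 m and y of seat in the frame of stand between -0.0025 and 0.0025 m and z of seat in the frame of stand between 0.0505 and 0.0731 m and angle between clip's own z axis and vertical below 0.12 rad and linear speed of clip below 0.02 m/s); the robot touches nothing.
It fails at once if the idler is pressed with more than 28 N (contact force between stand and anything else above 28 N).
It fails at once if the chuck, the vise or the brush is moved by more than 15 mm (distance of any of chuck, vise, brush from where it was at the start of the episode above 0.015 m).
It also fails if it takes over 43 s, if anything falls off the work surface, if the arm or the gripper's body presses on something with over 40 N, if the wrist force passes 120 N, or if a joint passes its speed limit or range.

## Working session

There is one attempt and no reset: what is moved stays moved. The work goes in short steps, Python scripts to look and compute and a tool call to move; the robot and the scene stay as the last step left them, time stands still between calls to the robot, and variables do not carry over. Pictures are saved under pics/ and viewed, and the job is handed in when it is done.

Besides the shell and the picture viewer there is one more tool, called after "Call:" as name(argument=value, ...) on one line, values as JSON. jog_arm: Moves the arm, as the interface text tells. Its arguments: {"type":"object","properties":{"plan":{"type":"array"},"grip":{"type":"number"},"squeeze":{"type":"number"}},"required":["plan"]}

```bash
mkdir -p pics
cat > h.py <<'E'
import numpy as np, cv2
from rig import env, vision, close_job, spotter
def snap(cam,fn):
    im,d=vision.get_image(cam); ci=vision.camera_info(cam)
    cv2.imwrite('pics/'+fn+'.png',im[:,:,::-1]); np.savez('pics/'+fn+'.npz',im=im,d=d,**{k:np.array(ci[k]) for k in ci})
    return im,d,ci
def world(ci,d,u,v,z=None):
    R,_=cv2.Rodrigues(np.array(ci['rvec'],float)); t=np.array(ci['tvec'],float).reshape(3)
    u=np.asarray(u,float);v=np.asarray(v,float)
    r=np.stack([(u-ci['cx'])/ci['fx'],(v-ci['cy'])/ci['fy'],np.ones_like(u)],-1)
    if z is None: return (r*np.asarray(d)[...,None]-t)@R
    c=-R.T@t; w=r@R
    s=(z-c[2])/w[...,2]; return c+s[...,None]*w
def cloud(ci,d):
    v,u=np.mgrid[0:d.shape[0],0:d.shape[1]]
    return world(ci,d,u,v)
def load(fn):
    z=np.load('pics/'+fn+'.npz'); return z['im'],z['d'],{k:z[k] for k in ('fx','fy','cx','cy','rvec','tvec')}
E
python3 - <<'E'
from h import *
for c in ('scene','top'):
    im,d,ci=snap(c,c+'0')
    for q in ('clip','stand'):
        for r in spotter.trace(c,q):
            P=cloud(ci,d)[r['pixels']&(d>0)]
            print(c,q,round(r['score'],2),np.round(r['rect']),np.round(np.median(P,0),3), im[r['pixels']].mean(0).round())
print({k:v for k,v in env.observe().items() if k in('time_s','position','grip_width')}, env.observe()['tool_rot'])
E
```

```text
scene clip 0.68 [158. 286. 187. 312.] [ 0.577 -0.299  0.006] [ 84. 187. 103.]
scene clip 0.65 [177. 238. 189. 266.] [ 0.532 -0.203  0.006] [228. 177. 198.]
scene clip 0.63 [124. 257. 150. 281.] [ 0.474 -0.287  0.006] [196. 197. 193.]
scene stand 0.87 [301. 188. 403. 272.] [0.819 0.019 0.025] [228. 225. 126.]
scene stand 0.72 [195. 149. 291. 213.] [0.558 0.002 0.025] [169. 173. 159.]
top clip 0.74 [373. 192. 388. 216.] [ 0.58  -0.295  0.005] [ 99. 179. 115.]
top clip 0.59 [369. 239. 384. 258.] [ 0.474 -0.284  0.004] [196. 195. 194.]
top stand 0.95 [223. 177. 270. 262.] [0.538 0.019 0.023] [197. 200. 190.]
{'time_s': 0.3, 'position': array([0.19513765, 0.5141069 , 0.20520443]), 'grip_width': 0.08547345181599372} [[-9.34910408e-01  3.54883729e-01 -2.61831826e-04]
 [ 3.54883811e-01  9.34910323e-01 -4.09699229e-04]
 [ 9.93936873e-05 -4.75951950e-04 -9.99999882e-01]]
```

Run:
```python
from h import *
im,d,ci=load('scene0'); cv2.imwrite('pics/s2.png',cv2.resize(im[:,:,::-1],(768,576)))
im,d,ci=load('top0'); 
a=cv2.resize(im[160:290,200:420,::-1],None,fx=3.6,fy=3.6,interpolation=cv2.INTER_CUBIC); cv2.imwrite('pics/t2.png',a)
cv2.imwrite('pics/t3.png',im[:,:,::-1])
```

```text
(no output)
```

View pics/s2.png

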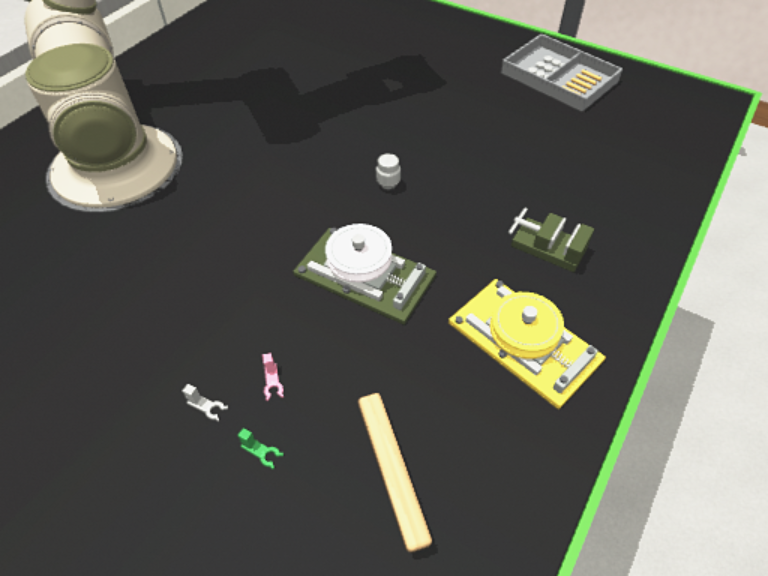

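View pics/t2.png

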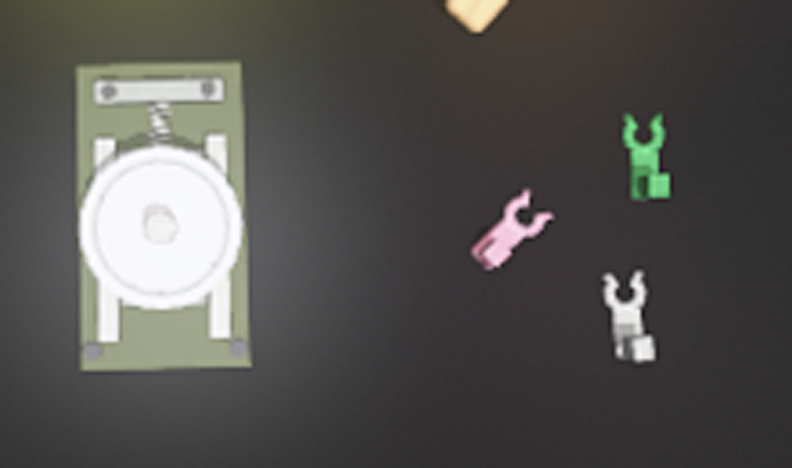

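View pics/t3.png

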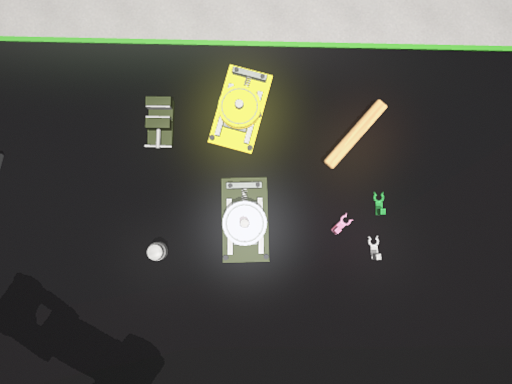

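Candidates (scene picture, 768 px wide): white/grey clip at (205,402), pink at (272,375), green at (260,448). I choose the plain steel one. For the stand there's the olive base with a white pulley at (360,270), and a yellow look-alike at (528,330). I choose the olive one.

Run:
```python
from h import *
im,d,ci=load('top0'); P=cloud(ci,d)
hsv=cv2.cvtColor(im,cv2.COLOR_RGB2HSV)
# clip
m=np.zeros(d.shape,bool); m[228:270,355:395]=True
m&=(im.min(-1)>110)
P0=P[m]; print('clip px',m.sum(), P0.mean(0), P0[:,2].min(),P0[:,2].max())
# stand
m=np.zeros(d.shape,bool); m[170:270,215:275]=True
for z0,z1 in((.008,.016),(.05,.07),(.07,.09)):
    k=m&(P[...,2]>z0)&(P[...,2]<z1); Q=P[k]; print(z0,k.sum(),Q.mean(0),cv2.minAreaRect((Q[:,:2]*1000).astype(np.float32)), np.median(Q[:,2]))
o=env.observe(); T=o['tool_rot']; ci=vision.camera_info('wrist'); R,_=cv2.Rodrigues(np.array(ci['rvec'])); c=-R.T@np.array(ci['tvec']).reshape(3)
print('cam in tool',T.T@(c-o['position']), T.T@R.T, ci['fx'],ci['cx'],ci['cy'])
```

```text
clip px 191 [ 0.48153184 -0.28149991  0.01876189] -0.00337054955816695 1.0082317866703687
0.008 1741 [0.53825123 0.01874141 0.01141928] ((540.1827392578125, 19.835407257080078), (199.8307647705078, 109.8001937866211), 2.8606936931610107) 0.011314510507628557
0.05 1498 [0.53160492 0.01938495 0.06150985] ((532.1636962890625, 19.532018661499023), (98.09436798095703, 96.2821273803711), 1.2694237232208252) 0.061530078315250994
0.07 62 [0.53190072 0.0192976  0.08359768] ((531.9574584960938, 18.947124481201172), (16.986547470092773, 16.933452606201172), 47.14316177368164) 0.08356644939981375
cam in tool [ 0.08470017 -0.00054648 -0.16800718] [[-9.04383889e-04 -9.45097669e-01 -3.26786747e-01]
 [ 9.99999590e-01 -8.71193971e-04 -2.47929657e-04]
 [-5.03769033e-05 -3.26786838e-01  9.45098069e-01]] 282.62673260973133 258.78171626802714 190.48991403512008
```

Call:
jog_arm(plan=[[[0,0,0,0,0,-0.806],[0,0,0,0,0,-0.806],[0,0,0,0,0,-0.806],[-0.5,-0.9,-0.05,0,0,0],[-0.5,-0.9,-0.05,0,0,0],[-0.5,-0.9,-0.05,0,0,0],[-0.5,-0.9,-0.05,0,0,0],[-0.5,-0.9,-0.05,0,0,0],[-0.5,-0.9,-0.05,0,0,0],[-0.5,-0.9,-0.05,0,0,0]]])

```text
time_s: 1.3
position: [0.3356, 0.2607, 0.2196]
tool_rot: [[-1.0, -0.0, 0.0], [-0.0, 1.0, 0.0], [-0.0, 0.0, -1.0]]
ft_force: [1.2, 0.6, 0.4]
grip_width: 0.0851
```

Call:
jog_arm(plan=[[[-0.5,-0.9,0,0,0,0],[-0.5,-0.9,0,0,0,0],[-0.5,-0.9,0,0,0,0],[-0.5,-0.9,0,0,0,0],[-0.5,-0.9,0,0,0,0],[-0.5,-0.9,0,0,0,0],[-0.4,-0.6,0,0,0,0],[0,0,0,0,0,0],[0,0,0,0,0,0]]])

```text
time_s: 2.2
position: [0.4709, 0.0221, 0.2192]
tool_rot: [[-1.0, 0.001, -0.001], [0.001, 1.0, 0.0], [0.001, 0.0, -1.0]]
ft_force: [-0.9, 0.5, -0.7]
grip_width: 0.0855
```

Run:
```python
from h import *
o=env.observe();print(o['time_s'],o['position'],o['tool_rot'],o['ft_force'],o['q'])
im,d,ci=snap('wrist','w1')
```

```text
2.2 [0.47094555 0.02208109 0.21917961] [[-9.99999106e-01  1.14164998e-03 -6.95933438e-04]
 [ 1.14139848e-03  9.99999283e-01  3.61673578e-04]
 [ 6.96345844e-04  3.60878918e-04 -9.99999692e-01]] [-0.85885881  0.5053491  -0.70428109] [-1.17547189e+01  1.32901607e+01  8.46095017e+01  1.22798196e-02
  8.21435973e+01 -1.01690998e+02]
```

View pics/w1.png

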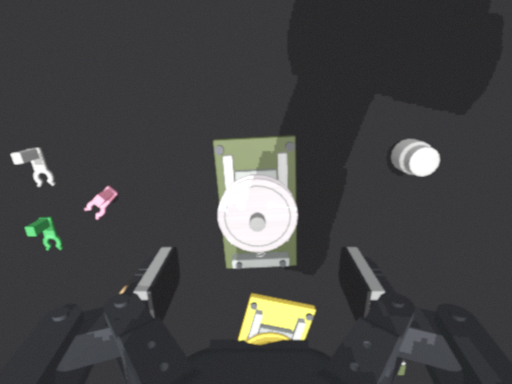

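Run:
```python
from h import *
im,d,ci=load('w1'); P=cloud(ci,d)
m=np.zeros(d.shape,bool); m[125:275,205:305]=True
for z0,z1 in((.009,.016),(.058,.066),(.07,.09)):
    k=m&(P[...,2]>z0)&(P[...,2]<z1); Q=P[k]; r=cv2.minAreaRect((Q[:,:2]*1000).astype(np.float32)); print(z0,k.sum(),Q.mean(0),r, np.median(Q[:,2]))
    print(np.round(cv2.boxPoints(r)))
k=m&(P[...,2]>.058)&(P[...,2]<.066);Q=P[k][:,:2]*1000
print(cv2.minEnclosingCircle(Q.astype(np.float32)))
# pulley as circle in pixel: ellipse fit of mask, unproject at plane
k=(m&(P[...,2]>.055)).astype(np.uint8); c=max(cv2.findContours(k,cv2.RETR_EXTERNAL,cv2.CHAIN_APPROX_NONE)[0],key=len)[:,0]
W=world(ci,d,c[:,0],c[:,1],.0615)[:,:2]*1000
A=np.c_[2*W,np.ones(len(W))]; s=np.linalg.lstsq(A,(W**2).sum(1),rcond=None)[0]; print('circ',s[:2],np.sqrt(s[2]+s[0]**2+s[1]**2))
# base side edges: y vs x
k=m&(P[...,2]>.009)&(P[...,2]<.014)
for side in (-1,1):
    pts=[]
    for v in range(140,262):
        us=np.nonzero(k[v])[0]
        if len(us)<3: continue
        u=us.min()-.5 if side<0 else us.max()+.5
        pts.append(world(ci,d,np.array(u),np.array(v),.012)[:2])
    pts=np.array(pts); 
    for _ in range(4):
        p=np.polyfit(pts[:,0],pts[:,1],1); r=np.abs(pts[:,1]-np.polyval(p,pts[:,0])); pts=pts[r<max(.0008,1.5*np.median(r))]
    print(side,len(pts),np.degrees(np.arctan(p[0])),np.polyval(p,.535))
```

```text
0.009 3409 [0.50080249 0.01958383 0.01158709] ((541.0667724609375, 19.897499084472656), (199.28228759765625, 110.02546691894531), 2.6565194129943848) 0.011510228136323054
[[439.  70.]
 [444. -40.]
 [643. -30.]
 [638.  79.]]
0.058 4268 [0.53059021 0.01977463 0.06167005] ((533.11865234375, 19.823230743408203), (98.99372863769531, 99.26423645019531), 75.27291107177734) 0.06169622649147723
[[473. -15.]
 [569. -41.]
 [594.  55.]
 [498.  80.]]
0.07 256 [0.53091432 0.0197564  0.08172457] ((532.5157470703125, 19.713211059570312), (18.968189239501953, 19.052358627319336), 62.62577819824219) 0.08317821587258856
[[520.  16.]
 [537.   7.]
 [545.  24.]
 [528.  33.]]
((533.491943359375, 19.69474220275879), 50.23353576660156)
circ [532.86299132  19.76480378] 49.501426939654216
-1 59 3.0670474019065495 -0.03458854981016937
1 91 2.7263930939666454 0.07445019641180889
```

Call:
jog_arm(plan=[[[0.15,-0.95,0.1,0,0,0],[0.15,-0.95,0.1,0,0,0],[0.15,-0.95,0.1,0,0,0],[0.15,-0.95,0.15,0,0,0],[0.15,-0.95,0.15,0,0,0],[0.15,-0.95,0.15,0,0,0],[0.15,-0.95,0.15,0,0,0],[0.2,-0.95,0.1,0,0,0],[0,0,0,0,0,0],[0,0,0,0,0,0]]])

```text
time_s: 3.25
position: [0.4211, -0.281, 0.1794]
tool_rot: [[-1.0, 0.0, -0.0], [0.0, 1.0, 0.001], [0.0, 0.001, -1.0]]
ft_force: [0.6, 0.1, 0.4]
grip_width: 0.0853
```

Run:
```python
from h import *
o=env.observe();print(o['time_s'],o['position'],o['ft_force'],o['q'])
im,d,ci=snap('wrist','w2')
for r in spotter.trace('wrist','clip'): print(r['score'],r['rect'],im[r['pixels']].mean(0))
```

```text
3.25 [ 0.42107856 -0.28099203  0.17940479] [0.58047984 0.133589   0.37193644] [-4.71468872e+01  1.86923511e+01  8.37324127e+01  1.73746733e-02
  7.76109261e+01 -1.37146261e+02]
0.72 [240.9, 261.0, 258.7, 293.5] [148.85100287 236.38108883 176.85673352]
0.66 [248.6, 191.3, 268.6, 230.5] [249.59079903 249.82082324 249.46973366]
0.57 [288.3, 230.9, 332.5, 262.2] [251.47454545 222.62363636 236.72363636]
```

View pics/w2.png

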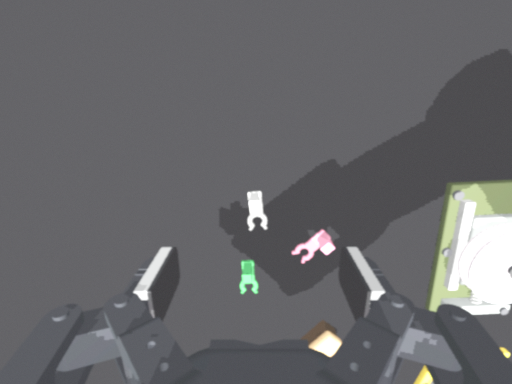

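Run:
```python
from h import *
im,d,ci=load('w2'); P=cloud(ci,d)
m=np.zeros(d.shape,bool); m[184:238,240:276]=True
m&=im.min(-1)>90
print(m.sum())
tab=m&(P[...,2]>.025)&(P[...,2]<.045); low=m&(P[...,2]<.015)&(P[...,2]>-.005)
print('tab',tab.sum(),P[tab].mean(0),np.median(P[tab][:,2]),P[tab][:,0].min(),P[tab][:,0].max(),P[tab][:,1].min(),P[tab][:,1].max())
print('low',low.sum(),P[low].mean(0))
# C bounding, project to z=.004
v,u=np.nonzero(low); W=world(ci,d,u,v,.004)
print(W.min(0),W.max(0))
print(cv2.minAreaRect((W[:,:2]*1000).astype(np.float32)))
c=W[:,:2]-W[:,:2].mean(0); _,_,V=np.linalg.svd(c,full_matrices=False); print('axis',V[0],np.degrees(np.arctan(V[0,1]/V[0,0])))
# silhouette image
for r in range(184,238): print(''.join('T' if tab[r,q] else '#' if low[r,q] else '+' if m[r,q] else '.' for q in range(240,276)))
# mirror-symmetry fit
from scipy.optimize import minimize
cv2.imwrite('pics/c2.png',cv2.resize(im[180:280,230:345,::-1],None,fx=6,fy=6,interpolation=cv2.INTER_CUBIC))
```

```text
1158
tab 133 [ 0.46317085 -0.28684129  0.03248643] 0.033293693485883305 0.4570501916437799 0.47155354164692587 -0.29271999469790366 -0.2805414018619864
low 993 [ 0.47321052 -0.28342112  0.0007348 ]
[ 0.44651254 -0.30535431  0.004     ] [ 0.51329926 -0.25978275  0.004     ]
((479.90869140625, -282.5706481933594), (45.56950378417969, 66.78425598144531), 89.98945617675781)
axis [ 0.99930869 -0.03717722] -2.1305890743314957
####################################
####################################
####################################
####################################
####################################
####################################
####################################
#########################+##########
####################################
############################+#######
####################################
##############+#++##################
#########++++++++++#################
#########++++++++++################.
#########+++TTTTTT+###############..
#########TTTTTTTTTT##############...
#########TTTTTTTTTT############.....
#########TTTTTTTTTT########+##......
#########T
[... 621 characters left out ...]
....########......########........
......########.......########.......
......########.......########.......
......#########.....#########.......
.......########.....########........
.......#########....########........
.......#########....########........
........########....########........
........#######......########.......
........#######.......#######.......
........######.........#####........
........#####...........###.........
.........###........................
....................................
....................................
....................................
....................................
....................................
....................................
```

View pics/c2.png

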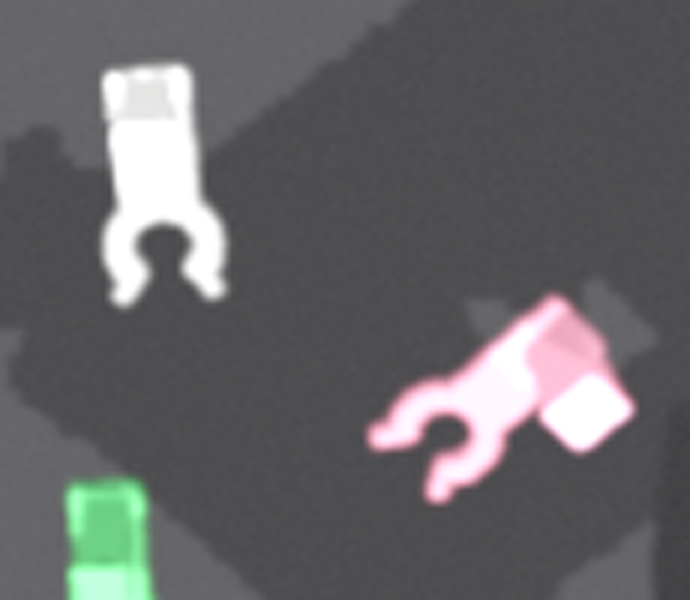

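Run:
```python
from h import *
im,d,ci=load('w2'); P=cloud(ci,d)
g=im.min(-1)
m=np.zeros(d.shape,bool); m[184:238,240:276]=True
b=(m&(g>165)).astype(np.uint8)
n,L,S,C=cv2.connectedComponentsWithStats(b); k=1+np.argmax(S[1:,4]); b=(L==k)
v,u=np.nonzero(b); print(len(u))
# synthetic model fit: points of model: stem -42..-9 x +-8 (z .004) unknown detail; use mirror symmetry of low portion
hi=P[...,2]>.006
W=world(ci,d,u,v,.004)
# front region: drop the tab: use rows>=210
f=v>=210; F=W[f][:,:2]*1000
def cost(p):
    yaw,off=p; n=np.array([-np.sin(yaw),np.cos(yaw)]); t=np.array([np.cos(yaw),np.sin(yaw)])
    c=F-np.array([487,-283.]); a=c@t; s=c@n-off
    H1,_,_=np.histogram2d(a,s,bins=[np.arange(-25,25,1.),np.arange(-20,20.1,1.)]); 
    H1=cv2.GaussianBlur(H1,(0,0),1.2); return ((H1-H1[:,::-1])**2).sum()
best=min((cost((np.radians(y),o)),y,o) for y in np.arange(-8,12,.5) for o in np.arange(-6,6,.25)); print(best)
y=np.radians(best[1]); n=np.array([-np.sin(y),np.cos(y)]);t=np.array([np.cos(y),np.sin(y)])
a=(F-np.array([487,-283.]))@t; s=(F-np.array([487,-283.]))@n-best[2]
print('front end a',a.max(),'y width',s.min(),s.max())
# origin = front - 13
o=np.array([487,-283.])+n*best[2]+t*(a.max()-13); print('origin',o,'tab',o-34*t)
# width max position
T=b&(P[...,2]>.03); r=cv2.minAreaRect((P[T][:,:2]*1000).astype(np.float32)); print('tab rect',r)
for h in (.004,):
  W2=world(ci,d,np.array([257.2]),np.array([220.8]),h);print('hole',W2)
```

```text
536
(np.float64(3.534121964659034), np.float64(6.5), np.float64(-1.75))
front end a 24.35112936210907 y width -13.358150155877386 13.720652691827164
origin [ 498.47626829 -283.45376642] tab [ 464.6948252  -287.30267569]
tab rect ((464.2236022949219, -286.8218688964844), (14.205570220947266, 12.078887939453125), 3.8760385513305664)
hole [[ 0.49813028 -0.28289883  0.004     ]]
```

Call:
jog_arm(plan=[[[-0.54,-0.08,0.4,0,0,0],[-0.54,-0.07,0.6,0,0,0],[0,0,0.6,0,0,-0.64],[0,0,0.6,0,0,0],[0,0,0.6,0,0,0],[0,0,0.6,0,0,0],[0,0,0.2,0,0,0],[0,0,0,0,0,0],[0,0,0,0,0,0]]], grip=0)

```text
time_s: 4.25
position: [0.465, -0.2877, 0.0366]
tool_rot: [[-0.995, -0.097, 0.001], [-0.097, 0.995, -0.001], [-0.001, -0.001, -1.0]]
ft_force: [-0.8, 0.3, -0.3]
grip_width: 0.0424
```

Run:
```python
from h import *
o=env.observe();print(o['time_s'],o['position'],o['ft_force'],o['grip_width'])
im,d,ci=snap('wrist','w3')
cv2.imwrite('pics/w3b.png',cv2.resize(im[100:384,130:390,::-1],None,fx=2,fy=2))
```

```text
4.25 [ 0.46498145 -0.2877011   0.03658062] [-0.84524355  0.34235231 -0.29455401] 0.042444646539442195
```

View pics/w3b.png

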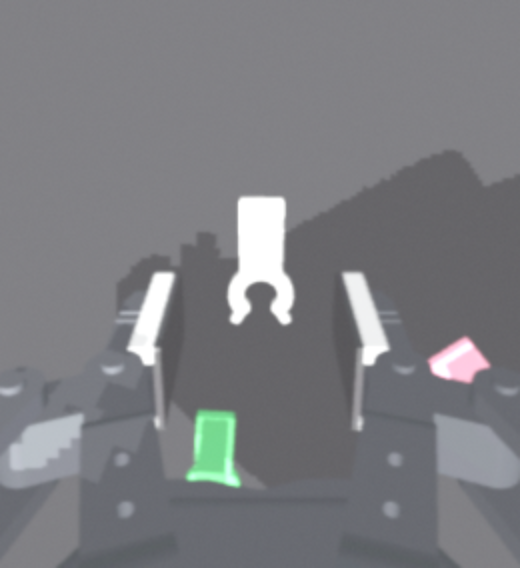

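Call:
jog_arm(plan=[[[0,0,0.34,0,0,0],[0,0,0.3,0,0,0],[0,0,0,0,0,0],[0,0,0,0,0,0]]])

```text
time_s: 4.7
position: [0.4644, -0.288, 0.0101]
tool_rot: [[-0.995, -0.096, 0.0], [-0.096, 0.995, -0.0], [-0.0, -0.0, -1.0]]
ft_force: [1.3, -0.1, 0.4]
grip_width: 0.043
```

Call:
jog_arm(plan=[[[0,0,0,0,0,0],[0,0,0,0,0,0],[0,0,0,0,0,0],[0,0,0,0,0,0],[0,0,0,0,0,0],[0,0,0,0,0,0]]], grip=-1, squeeze=50)

```text
time_s: 5.3
position: [0.4643, -0.2879, 0.0098]
tool_rot: [[-0.995, -0.096, 0.0], [-0.096, 0.995, -0.0], [-0.0, -0.0, -1.0]]
ft_force: [0.1, -0.1, -0.6]
grip_width: -0.0
```

Run:
```python
from h import *
o=env.observe();print(o['time_s'],o['position'],o['ft_force'],o['grip_width'])
im,d,ci=snap('wrist','w4')
cv2.imwrite('pics/w4b.png',cv2.resize(im[100:384,130:390,::-1],None,fx=2,fy=2))
P=cloud(ci,d); 
for (v,u) in ((195,260),(210,260),(220,260),(230,260),(240,260)): print(v,u,im[v,u],P[v,u])
```

```text
5.3 [ 0.46431715 -0.28786179  0.00984757] [ 0.07662602 -0.10305742 -0.63580807] -2.699875466275851e-05
195 260 [131 131 135] [ 4.43994250e-01 -2.89415635e-01  4.06517540e-04]
210 260 [131 131 135] [ 0.45519471 -0.28832809 -0.00051553]
220 260 [255 255 255] [ 0.45729279 -0.28817959  0.01105635]
230 260 [255 255 255] [ 0.457649   -0.28820824  0.02447849]
240 260 [115 114 120] [ 0.45311721 -0.28874278  0.04495269]
```

View pics/w4b.png

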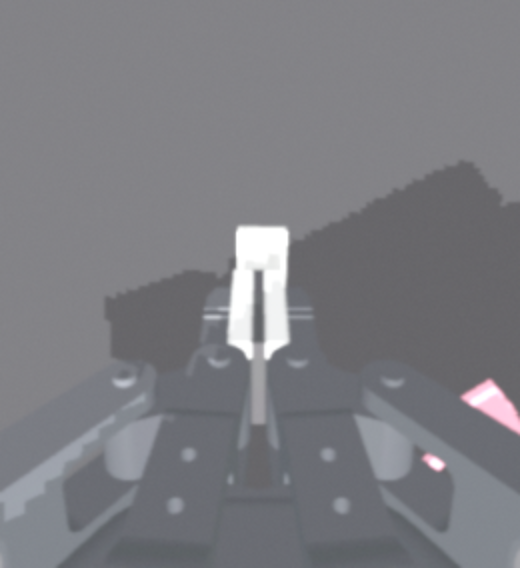

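Run:
```python
from h import *
im,d,ci=load('w4');P=cloud(ci,d)
for v in range(208,276,4):
    print(v,[ (u,int(im[v,u].mean()),*(np.round(P[v,u]*1000).astype(int))) for u in (249,254,259,264,270)])
```

```text
208 [(249, 131, np.int64(455), np.int64(-296), np.int64(-2)), (254, 132, np.int64(454), np.int64(-293), np.int64(-1)), (259, 131, np.int64(453), np.int64(-289), np.int64(0)), (264, 133, np.int64(454), np.int64(-286), np.int64(-2)), (270, 131, np.int64(453), np.int64(-282), np.int64(0))]
212 [(249, 154, np.int64(458), np.int64(-296), np.int64(-1)), (254, 162, np.int64(457), np.int64(-292), np.int64(0)), (259, 155, np.int64(457), np.int64(-289), np.int64(-1)), (264, 149, np.int64(456), np.int64(-285), np.int64(0)), (270, 148, np.int64(456), np.int64(-281), np.int64(-1))]
216 [(249, 255, np.int64(459), np.int64(-295), np.int64(3)), (254, 255, np.int64(458), np.int64(-292), np.int64(4)), (259, 255, np.int64(458), np.int64(-289), np.int64(3)), (264, 255, np.int64(458), np.int64(-285), np.int64(3)), (270, 255, np.int64(458), np.int64(-281), np.int64(3))]
220 [(249, 255, np.int64(461), np.int64(-295), np.int64(4)), (254, 255, np.int64(458), np.int64(-292), np.int64(10)), (259, 255, np.int64(458), np.int64(-289), np.int64(10)), (264, 255, np.int64(457), np.int64(-286), np.int64(11)), (270, 2
[... 3111 characters left out ...]
4(68)), (264, 240, np.int64(453), np.int64(-287), np.int64(67)), (270, 243, np.int64(452), np.int64(-284), np.int64(68))]
268 [(249, 243, np.int64(453), np.int64(-294), np.int64(71)), (254, 236, np.int64(453), np.int64(-292), np.int64(70)), (259, 99, np.int64(452), np.int64(-289), np.int64(71)), (264, 240, np.int64(453), np.int64(-287), np.int64(70)), (270, 242, np.int64(453), np.int64(-284), np.int64(70))]
272 [(249, 255, np.int64(454), np.int64(-294), np.int64(72)), (254, 255, np.int64(454), np.int64(-291), np.int64(73)), (259, 161, np.int64(454), np.int64(-289), np.int64(72)), (264, 255, np.int64(453), np.int64(-287), np.int64(73)), (270, 255, np.int64(451), np.int64(-285), np.int64(76))]
```

The fingers shut on nothing. The depth image puts the shut fingertips at z≈0.038, above the 34 mm tab, although the reported TCP z is 0.010. So the tips end about 27 mm short of the stated TCP. I'll open up again and recheck this as I go down slowly, watching the force.

Call:
jog_arm(plan=[[[0,0,0,0,0,0],[0,0,0,0,0,0],[0,0,0,0,0,0],[0,0,0,0,0,0]]], grip=-0.1)

```text
time_s: 5.75
position: [0.4643, -0.2879, 0.0098]
tool_rot: [[-0.995, -0.096, -0.0], [-0.096, 0.995, -0.0], [0.0, -0.0, -1.0]]
ft_force: [-1.5, -0.2, 0.7]
grip_width: 0.0384
```

Call:
jog_arm(plan=[[[0,0,0.1,0,0,0],[0,0,0.1,0,0,0],[0,0,0,0,0,0]]])

```text
time_s: 6.05
position: [0.464, -0.2876, 0.0011]
tool_rot: [[-0.995, -0.096, -0.001], [-0.096, 0.995, 0.001], [0.001, 0.001, -1.0]]
ft_force: [-0.1, 0.6, 0.6]
grip_width: 0.0384
```

Run:
```python
from h import *
o=env.observe();print(o['time_s'],o['position'],o['ft_force'],o['grip_width'])
im,d,ci=snap('wrist','w5');P=cloud(ci,d)
cv2.imwrite('pics/w5b.png',cv2.resize(im[100:384,130:390,::-1],None,fx=2,fy=2))
for u in range(196,232,5):
  col=[(v,*np.round(P[v,u]*1000).astype(int)) for v in range(200,300) if 0.012<P[v,u,2]<.2]
  print(u,col[:2] )
```

```text
6.05 [ 0.46397048 -0.28757844  0.00109047] [-0.130839    0.60529925  0.55745483] 0.03842960638380887
196 [(235, np.int64(380), np.int64(-296), np.int64(169)), (250, np.int64(459), np.int64(-321), np.int64(42))]
201 [(245, np.int64(459), np.int64(-320), np.int64(36)), (246, np.int64(460), np.int64(-320), np.int64(36))]
206 [(245, np.int64(460), np.int64(-317), np.int64(34)), (246, np.int64(459), np.int64(-317), np.int64(36))]
211 [(236, np.int64(456), np.int64(-315), np.int64(32)), (237, np.int64(455), np.int64(-315), np.int64(33))]
216 [(236, np.int64(455), np.int64(-312), np.int64(33)), (237, np.int64(455), np.int64(-312), np.int64(34))]
221 [(236, np.int64(455), np.int64(-310), np.int64(32)), (237, np.int64(455), np.int64(-310), np.int64(34))]
226 []
231 []
```

View pics/w5b.png

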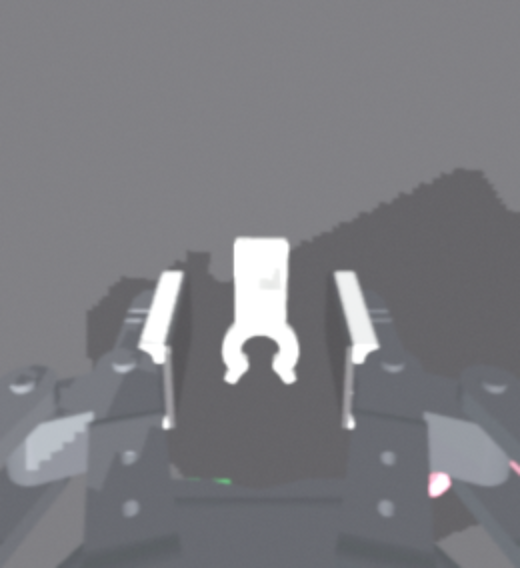

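Call:
jog_arm(plan=[[[0,0,0.1,0,0,0],[0,0,0.1,0,0,0],[0,0,0,0,0,0]]])

```text
time_s: 6.4
position: [0.464, -0.2876, -0.0068]
tool_rot: [[-0.995, -0.096, -0.001], [-0.096, 0.995, 0.001], [0.001, 0.001, -1.0]]
ft_force: [-0.3, -0.3, -0.4]
grip_width: 0.0384
```

Call:
jog_arm(plan=[[[0,0,0.1,0,0,0],[0,0,0.1,0,0,0],[0,0,0,0,0,0]]])

```text
time_s: 6.7
position: [0.4641, -0.2877, -0.0148]
tool_rot: [[-0.995, -0.096, -0.001], [-0.096, 0.995, 0.001], [0.001, 0.001, -1.0]]
ft_force: [-0.3, -0.4, -0.3]
grip_width: 0.0383
```

Call:
jog_arm(plan=[[[0,0,0,0,0,0],[0,0,0,0,0,0],[0,0,0,0,0,0],[0,0,0,0,0,0],[0,0,0,0,0,0]]], grip=-1, squeeze=50)

```text
time_s: 7.2
position: [0.4644, -0.288, -0.014]
tool_rot: [[-0.995, -0.096, 0.0], [-0.096, 0.995, -0.0], [-0.0, -0.0, -1.0]]
ft_force: [-0.3, -0.6, 3.3]
grip_width: 0.0108
```

Run:
```python
from h import *
o=env.observe();print(o['time_s'],o['position'],o['ft_force'],o['grip_width'])
im,d,ci=snap('wrist','w6');P=cloud(ci,d)
cv2.imwrite('pics/w6b.png',cv2.resize(im[100:384,130:390,::-1],None,fx=2,fy=2))
```

```text
7.2 [ 0.46440618 -0.28795001 -0.01396509] [-0.30954321 -0.57596172  3.30049443] 0.010765311660282405
```

View pics/w6b.png

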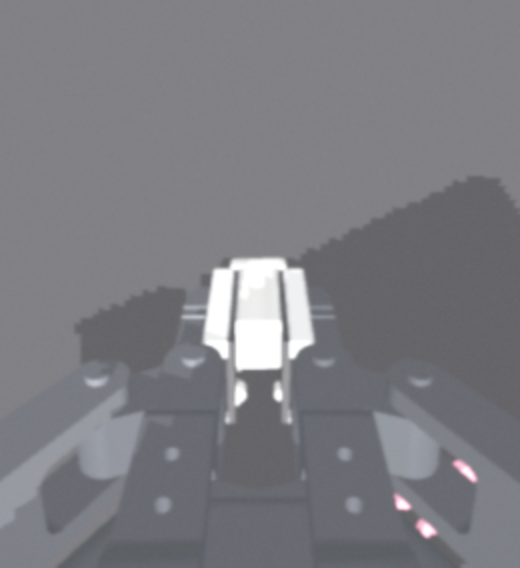

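Call:
jog_arm(plan=[[[0,0,0,0,0,0],[0,0,-0.1,0,0,0],[0,0,-0.3,0,0,0.31],[0,0,-0.5,0,0,0],[0,0,-0.5,0,0,0],[0,0,-0.5,0,0,0],[0,0,-0.5,0,0,0],[0,0,-0.45,0,0,0],[0,0,0,0,0,0]]], squeeze=80)

```text
time_s: 8.15
position: [0.465, -0.2885, 0.1018]
tool_rot: [[-0.999, -0.049, 0.003], [-0.049, 0.999, -0.003], [-0.003, -0.003, -1.0]]
ft_force: [0.1, 1.2, -0.2]
grip_width: 0.0099
```

Call:
jog_arm(plan=[[[-0.03,0.5,0,0,0,0],[-0.04,0.9,0,0,0,0],[-0.05,0.9,0,0,0,0],[-0.05,0.9,0,0,0,0],[-0.05,0.9,0,0,0,0],[-0.05,0.9,0,0,0,0],[-0.05,0.9,0,0,0,0],[-0.05,0.9,0,0,0,0],[0,0.79,0,0,0,0],[0,0,0,0,0,0]]])

```text
time_s: 9.15
position: [0.462, 0.0201, 0.0987]
tool_rot: [[-0.999, -0.054, -0.003], [-0.054, 0.999, 0.001], [0.003, 0.002, -1.0]]
ft_force: [0.1, -1.9, -0.6]
grip_width: 0.0101
```

Run:
```python
from h import *
o=env.observe();print(o['time_s'],o['position'],o['tool_rot'],o['ft_force'],o['grip_width'])
im,d,ci=snap('wrist','w7');P=cloud(ci,d)
cv2.imwrite('pics/w7b.png',cv2.resize(im[100:384,130:390,::-1],None,fx=2,fy=2))
snap('scene','s7');im2=cv2.imread('pics/s7.png'); cv2.imwrite('pics/s7b.png',cv2.resize(im2[100:230,160:320],None,fx=4.5,fy=4.5))
```

```text
9.15 [0.4620046  0.02007228 0.09866494] [[-0.99855918 -0.05356536 -0.00321155]
 [-0.05357016  0.99856307  0.00142603]
 [ 0.00313055  0.00159602 -0.99999383]] [ 0.05907634 -1.93987381 -0.56203441] 0.010058820115986307
```

View pics/w7b.png

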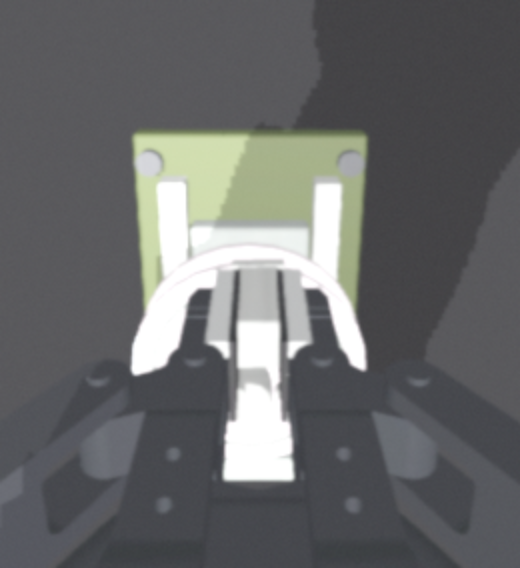

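View pics/s7b.png

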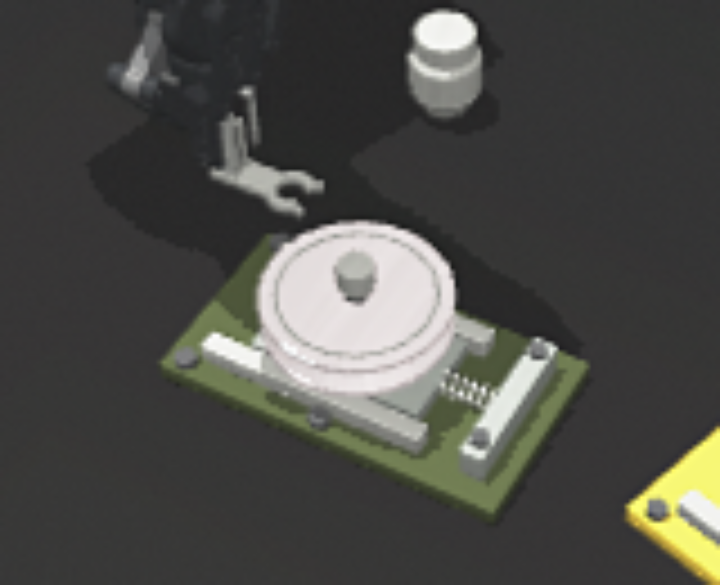

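Call:
jog_arm(plan=[[[0,0,0.5,0,0,0],[0,0,0.5,0,0,0],[0,0,0,0,0,0],[0,0,0,0,0,0],[0,0,0,0,0,0]]])

```text
time_s: 9.75
position: [0.4645, 0.0157, 0.0605]
tool_rot: [[-0.999, -0.049, 0.001], [-0.049, 0.999, -0.0], [-0.001, -0.0, -1.0]]
ft_force: [0.2, 0.4, 0.6]
grip_width: 0.0102
```

Run:
```python
from h import *
o=env.observe();print(o['time_s'],o['position'],o['tool_rot'],o['ft_force'],o['grip_width'])
im,d,ci=snap('wrist','w8');P=cloud(ci,d)
cv2.imwrite('pics/w8b.png',cv2.resize(im[100:384,130:390,::-1],None,fx=2,fy=2))
snap('scene','s8');im2=cv2.imread('pics/s8.png'); cv2.imwrite('pics/s8b.png',cv2.resize(im2[120:220,180:300],None,fx=6,fy=6,interpolation=cv2.INTER_CUBIC))
```

```text
9.75 [0.46451692 0.01565931 0.06053348] [[-9.98812958e-01 -4.86955383e-02  1.19177841e-03]
 [-4.86959299e-02  9.98813604e-01 -3.01751571e-04]
 [-1.17567053e-03 -3.59428137e-04 -9.99999244e-01]] [0.24768774 0.37213805 0.57512704] 0.010216462544972117
```

View pics/s8b.png

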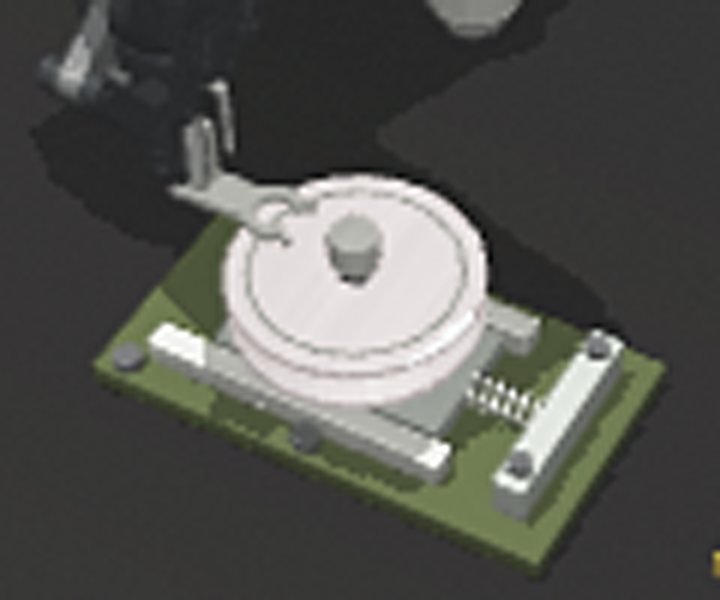

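View pics/w8b.png

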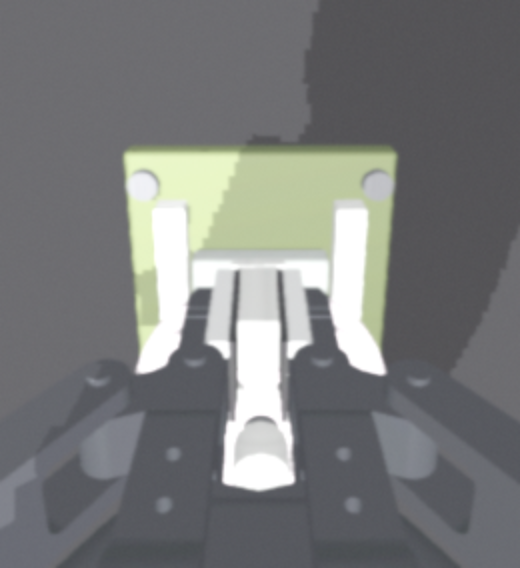

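Run:
```python
from h import *
im,d,ci=load('w8');P=cloud(ci,d)
p=np.array([.46452,.01566,.0605]); T=np.array([[-.99881,-.0487,.0012],[-.0487,.99881,-.0003],[-.0012,-.0004,-1]])
m=np.zeros(d.shape,bool); m[295:350,235:285]=True
k=m&(P[...,2]>.079)&(P[...,2]<.088)&(P[...,0]>.515)
Q=(P[k]-p)@T; print(k.sum(),P[k].mean(0),Q.mean(0),Q.min(0),Q.max(0))
# finger inner pads
for v in (240,250,258):
  print(v,[(u,int(im[v,u].mean()),*np.round((P[v,u]-p)@T*1000,1)) for u in (236,240,244,248,254,262,268,272,276,280,284)])
k=m&(P[...,2]>.056)&(P[...,2]<.0665); print('pulley z',np.median(P[k][:,2]))
```

```text
537 [0.52998027 0.01892765 0.08290301] [-6.55683891e-02  6.68851875e-05 -2.23254389e-02] [-0.07528871 -0.00970122 -0.02437418] [-0.05845858  0.00988918 -0.01844048]
240 [(236, 255, np.float64(-28.1), np.float64(-18.9), np.float64(35.6)), (240, 217, np.float64(11.5), np.float64(-10.3), np.float64(-35.8)), (244, 216, np.float64(11.6), np.float64(-8.2), np.float64(-36.0)), (248, 89, np.float64(11.2), np.float64(-6.1), np.float64(-35.3)), (254, 213, np.float64(6.5), np.float64(-3.1), np.float64(-26.7)), (262, 209, np.float64(6.6), np.float64(1.4), np.float64(-27.0)), (268, 162, np.float64(10.6), np.float64(4.5), np.float64(-34.2)), (272, 199, np.float64(10.7), np.float64(6.7), np.float64(-34.4)), (276, 217, np.float64(11.0), np.float64(8.8), np.float64(-34.9)), (280, 228, np.float64(11.4), np.float64(10.8), np.float64(-35.6)), (284, 255, np.float64(-27.7), np.float64(20.0), np.float64(34.9))]
250 [(236, 205, np.float64(11.0), np.float64(-11.7), np.float64(-44.9)), (240, 217, np.float64(11.7), np.float64(-9.6), np.float64(-46.1)), (244, 211, np.float64(11.5), np.float64(-7.7), np.float64(
[... 598 characters left out ...]
64(-52.9)), (240, 217, np.float64(11.5), np.float64(-9.2), np.float64(-53.0)), (244, 198, np.float64(11.0), np.float64(-7.4), np.float64(-52.2)), (248, 131, np.float64(9.7), np.float64(-5.6), np.float64(-50.2)), (254, 215, np.float64(6.6), np.float64(-2.8), np.float64(-45.3)), (262, 210, np.float64(7.0), np.float64(1.2), np.float64(-46.0)), (268, 203, np.float64(6.1), np.float64(4.3), np.float64(-44.4)), (272, 120, np.float64(10.7), np.float64(5.9), np.float64(-51.7)), (276, 216, np.float64(11.2), np.float64(7.7), np.float64(-52.4)), (280, 216, np.float64(11.6), np.float64(9.6), np.float64(-53.1)), (284, 167, np.float64(7.5), np.float64(12.1), np.float64(-46.7))]
pulley z 0.06170284369447366
```

Call:
jog_arm(plan=[[[0,0,0.15,0,0,0],[0,0,0.1,0,0,0],[0,0,0,0,0,0],[0,0,0,0,0,0]]])

```text
time_s: 10.25
position: [0.464, 0.0162, 0.0497]
tool_rot: [[-0.999, -0.049, -0.0], [-0.049, 0.999, 0.0], [0.0, 0.0, -1.0]]
ft_force: [-0.2, 0.4, -0.8]
grip_width: 0.0104
```

Call:
jog_arm(plan=[[[0,0,0.015,0,0,0],[0,0,0,0,0,0]]])

```text
time_s: 10.45
position: [0.4641, 0.0161, 0.0493]
tool_rot: [[-0.999, -0.049, 0.0], [-0.049, 0.999, -0.0], [-0.0, -0.0, -1.0]]
ft_force: [-0.9, 0.1, -0.6]
grip_width: 0.0101
```

Call:
jog_arm(plan=[[[0,0,0.015,0,0,0],[0,0,0,0,0,0]]])

```text
time_s: 10.65
position: [0.4641, 0.0161, 0.0486]
tool_rot: [[-0.999, -0.049, -0.0], [-0.049, 0.999, -0.0], [0.0, -0.0, -1.0]]
ft_force: [0.2, 0.2, -0.9]
grip_width: 0.0103
```

Call:
jog_arm(plan=[[[0,0,0.015,0,0,0],[0,0,0,0,0,0]]])

```text
time_s: 10.85
position: [0.4643, 0.0161, 0.0482]
tool_rot: [[-0.999, -0.049, 0.0], [-0.049, 0.999, -0.0], [-0.0, -0.0, -1.0]]
ft_force: [-1.3, 0.0, 1.4]
grip_width: 0.0097
```

Call:
jog_arm(plan=[[[0,0,0.01,0,0,0],[0,0,0,0,0,0]]])

```text
time_s: 11.05
position: [0.4644, 0.016, 0.048]
tool_rot: [[-0.999, -0.049, 0.001], [-0.049, 0.999, -0.0], [-0.001, -0.0, -1.0]]
ft_force: [-1.0, -0.6, 5.2]
grip_width: 0.0101
```

Call:
jog_arm(plan=[[[0,0,0.01,0,0,0],[0,0,0,0,0,0]]])

```text
time_s: 11.25
position: [0.4647, 0.016, 0.0479]
tool_rot: [[-0.999, -0.049, 0.002], [-0.049, 0.999, -0.0], [-0.002, -0.001, -1.0]]
ft_force: [-1.8, 0.5, 8.9]
grip_width: 0.0102
```

Call:
jog_arm(plan=[[[0,0,-0.035,0,0,0],[-0.1,0,0,0,0,0],[-0.15,0,0,0,0,0],[-0.1,0,0,0,0,0],[0,0,0,0,0,0],[0,0,0,0,0,0]]])

```text
time_s: 11.85
position: [0.478, 0.0169, 0.0484]
tool_rot: [[-0.999, -0.049, -0.001], [-0.049, 0.999, 0.0], [0.001, 0.0, -1.0]]
ft_force: [0.4, -0.2, -0.7]
grip_width: 0.0103
```

Call:
jog_arm(plan=[[[-0.04,0,0,0,0,0],[-0.03,0,0,0,0,0],[0,0,0,0,0,0]]])

```text
time_s: 12.15
position: [0.481, 0.0169, 0.0486]
tool_rot: [[-0.999, -0.049, 0.0], [-0.049, 0.999, -0.0], [-0.0, -0.0, -1.0]]
ft_force: [-0.9, 0.4, -1.2]
grip_width: 0.0101
```

Call:
jog_arm(plan=[[[-0.03,0,0,0,0,0],[-0.02,0,0,0,0,0],[0,0,0,0,0,0]]])

```text
time_s: 12.45
position: [0.483, 0.017, 0.0487]
tool_rot: [[-0.999, -0.049, 0.0], [-0.049, 0.999, -0.0], [-0.0, -0.0, -1.0]]
ft_force: [0.0, 0.1, -0.1]
grip_width: 0.0103
```

Call:
jog_arm(plan=[[[-0.025,0,0,0,0,0],[-0.025,0,0,0,0,0],[0,0,0,0,0,0]]])

```text
time_s: 12.75
position: [0.485, 0.0171, 0.0486]
tool_rot: [[-0.999, -0.049, 0.0], [-0.049, 0.999, -0.0], [-0.0, -0.0, -1.0]]
ft_force: [-0.4, 0.5, -1.2]
grip_width: 0.0103
```

Call:
jog_arm(plan=[[[-0.025,0,0,0,0,0],[-0.025,0,0,0,0,0],[0,0,0,0,0,0]]])

```text
time_s: 13.05
position: [0.487, 0.0172, 0.0486]
tool_rot: [[-0.999, -0.049, 0.0], [-0.049, 0.999, -0.0], [-0.0, -0.0, -1.0]]
ft_force: [-1.1, -0.1, -1.6]
grip_width: 0.0103
```

Call:
jog_arm(plan=[[[-0.025,0,0,0,0,0],[0,0,0,0,0,0]]])

```text
time_s: 13.25
position: [0.4878, 0.0172, 0.0486]
tool_rot: [[-0.999, -0.049, -0.0], [-0.049, 0.999, -0.0], [0.0, -0.0, -1.0]]
ft_force: [0.5, -0.9, -1.4]
grip_width: 0.0104
```

Call:
jog_arm(plan=[[[-0.025,0,0,0,0,0],[0,0,0,0,0,0]]])

```text
time_s: 13.45
position: [0.4886, 0.0173, 0.0485]
tool_rot: [[-0.999, -0.049, -0.001], [-0.049, 0.999, -0.0], [0.001, 0.0, -1.0]]
ft_force: [-2.9, -1.3, -0.7]
grip_width: 0.0104
```

Call:
jog_arm(plan=[[[-0.025,0,0,0,0,0],[0,0,0,0,0,0]]])

```text
time_s: 13.65
position: [0.4894, 0.0175, 0.0484]
tool_rot: [[-0.999, -0.049, -0.001], [-0.049, 0.999, 0.0], [0.001, 0.0, -1.0]]
ft_force: [-3.4, -1.2, -0.5]
grip_width: 0.0102
```

Call:
jog_arm(plan=[[[-0.025,0,0,0,0,0],[0,0,0,0,0,0]]])

```text
time_s: 13.85
position: [0.4905, 0.0175, 0.0485]
tool_rot: [[-0.999, -0.049, -0.001], [-0.049, 0.999, 0.0], [0.001, 0.0, -1.0]]
ft_force: [-4.3, -0.8, -0.9]
grip_width: 0.01
```

Call:
jog_arm(plan=[[[-0.02,0,0,0,0,0],[0,0,0,0,0,0]]])

```text
time_s: 14.05
position: [0.4916, 0.0175, 0.0485]
tool_rot: [[-0.999, -0.049, -0.0], [-0.049, 0.999, 0.0], [0.0, 0.0, -1.0]]
ft_force: [-2.6, -1.3, -0.9]
grip_width: 0.0103
```

Call:
jog_arm(plan=[[[-0.025,0,0,0,0,0],[0,0,0,0,0,0]]])

```text
time_s: 14.25
position: [0.493, 0.0175, 0.0487]
tool_rot: [[-0.999, -0.049, 0.001], [-0.049, 0.999, 0.0], [-0.001, -0.0, -1.0]]
ft_force: [-2.5, 0.0, -0.6]
grip_width: 0.01
```

Call:
jog_arm(plan=[[[-0.025,0,0,0,0,0],[0,0,0,0,0,0]]])

```text
time_s: 14.45
position: [0.4945, 0.0176, 0.0489]
tool_rot: [[-0.999, -0.049, 0.002], [-0.049, 0.999, -0.0], [-0.002, -0.0, -1.0]]
ft_force: [-0.2, -0.6, -0.8]
grip_width: 0.0103
```

Call:
jog_arm(plan=[[[-0.025,0,0,0,0,0],[0,0,0,0,0,0]]])

```text
time_s: 14.65
position: [0.496, 0.0175, 0.049]
tool_rot: [[-0.999, -0.049, 0.003], [-0.049, 0.999, -0.0], [-0.003, -0.0, -1.0]]
ft_force: [3.8, 0.5, -1.4]
grip_width: 0.0099
```

Call:
jog_arm(plan=[[[-0.025,0,0,0,0,0],[0,0,0,0,0,0]]])

```text
time_s: 14.85
position: [0.4966, 0.0176, 0.0489]
tool_rot: [[-0.999, -0.049, 0.002], [-0.049, 0.999, -0.0], [-0.002, -0.0, -1.0]]
ft_force: [2.2, -0.4, -0.5]
grip_width: 0.0103
```

Call:
jog_arm(plan=[[[-0.025,0,0,0,0,0],[0,0,0,0,0,0]]])

```text
time_s: 15.05
position: [0.4972, 0.0177, 0.0487]
tool_rot: [[-0.999, -0.049, 0.001], [-0.049, 0.999, -0.0], [-0.001, -0.0, -1.0]]
ft_force: [3.6, -0.0, -1.3]
grip_width: 0.01
```

Call:
jog_arm(plan=[[[-0.025,0,0,0,0,0],[0,0,0,0,0,0]]])

```text
time_s: 15.25
position: [0.4979, 0.0178, 0.0486]
tool_rot: [[-0.999, -0.049, 0.0], [-0.049, 0.999, -0.0], [-0.0, -0.0, -1.0]]
ft_force: [3.5, -0.3, -1.4]
grip_width: 0.0102
```

Call:
jog_arm(plan=[[[-0.025,0,0,0,0,0],[0,0,0,0,0,0]]])

```text
time_s: 15.45
position: [0.4987, 0.0178, 0.0486]
tool_rot: [[-0.999, -0.049, 0.0], [-0.049, 0.999, -0.0], [-0.0, -0.0, -1.0]]
ft_force: [2.3, -0.2, -0.9]
grip_width: 0.0101
```

Call:
jog_arm(plan=[[[-0.025,0,0,0,0,0],[0,0,0,0,0,0]]])

```text
time_s: 15.65
position: [0.4993, 0.0179, 0.0485]
tool_rot: [[-0.999, -0.049, -0.001], [-0.049, 0.999, 0.0], [0.001, 0.0, -1.0]]
ft_force: [0.5, -0.4, -1.0]
grip_width: 0.0099
```

Call:
jog_arm(plan=[[[-0.025,0,0,0,0,0],[0,0,0,0,0,0]]])

```text
time_s: 15.85
position: [0.5, 0.018, 0.0484]
tool_rot: [[-0.999, -0.049, -0.002], [-0.049, 0.999, 0.0], [0.002, 0.0, -1.0]]
ft_force: [-1.3, -1.0, 0.4]
grip_width: 0.0098
```

Call:
jog_arm(plan=[[[-0.025,0,0,0,0,0],[0,0,0,0,0,0]]])

```text
time_s: 16.05
position: [0.5009, 0.0181, 0.0484]
tool_rot: [[-0.999, -0.049, -0.002], [-0.049, 0.999, 0.0], [0.002, 0.0, -1.0]]
ft_force: [-4.2, -1.0, 0.8]
grip_width: 0.01
```

Call:
jog_arm(plan=[[[-0.025,0,0,0,0,0],[0,0,0,0,0,0]]])

```text
time_s: 16.25
position: [0.5015, 0.0181, 0.0484]
tool_rot: [[-0.999, -0.05, -0.003], [-0.05, 0.999, 0.0], [0.003, 0.0, -1.0]]
ft_force: [-6.1, -1.4, 2.4]
grip_width: 0.01
```

Call:
jog_arm(plan=[[[-0.025,0,0,0,0,0],[0,0,0,0,0,0]]])

```text
time_s: 16.45
position: [0.5021, 0.0181, 0.0484]
tool_rot: [[-0.999, -0.05, -0.004], [-0.05, 0.999, 0.0], [0.004, 0.0, -1.0]]
ft_force: [-7.8, -2.2, 4.3]
grip_width: 0.0102
```

Call:
jog_arm(plan=[[[-0.02,0,0,0,0,0],[0,0,0,0,0,0]]])

```text
time_s: 16.65
position: [0.5025, 0.0182, 0.0484]
tool_rot: [[-0.999, -0.05, -0.005], [-0.05, 0.999, 0.0], [0.005, 0.0, -1.0]]
ft_force: [-10.3, -3.0, 4.3]
grip_width: 0.0102
```

Run:
```python
from h import *
o=env.observe();print(o['time_s'],o['position'],o['ft_force'])
snap('scene','s9');im2=cv2.imread('pics/s9.png'); cv2.imwrite('pics/s9b.png',cv2.resize(im2[120:220,180:300],None,fx=6,fy=6,interpolation=cv2.INTER_CUBIC))
```

```text
16.65 [0.50249871 0.01817961 0.04840661] [-10.27163126  -2.99624342   4.29045227]
```

View pics/s9b.png

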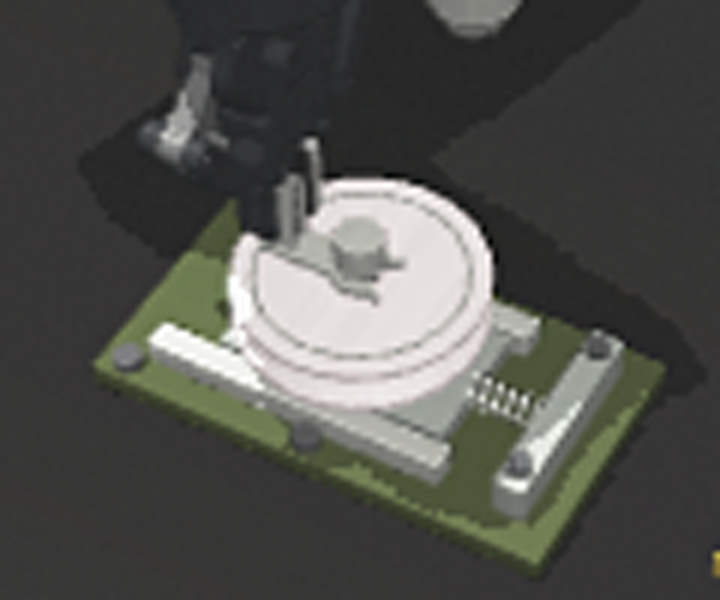

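Call:
jog_arm(plan=[[[0.04,0,0,0,0,0],[0.045,0,0,0,0,0],[0,0,0,0,0,0],[0,0,0,0,0,0]]])

```text
time_s: 17.1
position: [0.5008, 0.018, 0.0485]
tool_rot: [[-0.999, -0.049, -0.001], [-0.049, 0.999, 0.0], [0.001, 0.0, -1.0]]
ft_force: [-4.8, -0.5, -0.2]
grip_width: 0.0101
```

Call:
jog_arm(plan=[[[0,0,0,0,0,0],[0,0,0,0,0,0],[0,0,0,0,0,0],[0,0,0,0,0,0],[0,0,0,0,0,0]]], grip=-0.2)

```text
time_s: 17.6
position: [0.5013, 0.0179, 0.0487]
tool_rot: [[-0.999, -0.049, 0.0], [-0.049, 0.999, -0.0], [-0.0, -0.0, -1.0]]
ft_force: [0.2, -0.2, -0.1]
grip_width: 0.0342
```

Run:
```python
from h import *
o=env.observe();print(o['time_s'],o['position'],o['ft_force'],o['grip_width'])
im,d,ci=snap('wrist','w10')
cv2.imwrite('pics/w10b.png',cv2.resize(im[100:384,130:390,::-1],None,fx=2,fy=2))
```

```text
17.6 [0.50126684 0.01793352 0.0486927 ] [ 0.22673671 -0.21066234 -0.09457587] 0.0342493720386524
```

View pics/w10b.png

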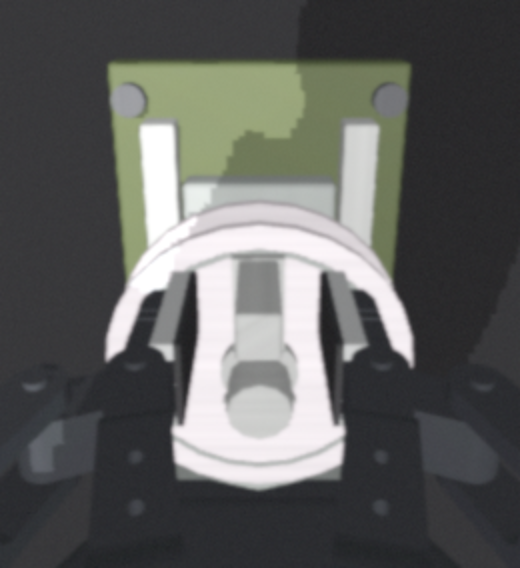

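Clip seated around the shaft under its head, tab released between the open fingers. Lift clear, backing up and away.

Call:
jog_arm(plan=[[[0,0,-0.2,0,0,0],[0,0,-0.5,0,0,0],[0,0,-0.7,0,0,0],[0,0,-0.7,0,0,0],[0.5,0,-0.5,0,0,0],[0.7,0,-0.4,0,0,0],[0.7,0,0,0,0,0],[0,0,0,0,0,0],[0,0,0,0,0,0]]])

```text
time_s: 18.55
position: [0.4254, 0.0141, 0.1693]
tool_rot: [[-0.999, -0.049, 0.002], [-0.049, 0.999, -0.0], [-0.002, -0.0, -1.0]]
ft_force: [0.4, 0.2, 1.2]
grip_width: 0.0341
```

Run:
```python
from h import *
o=env.observe();print(o['time_s'],o['position'],o['ft_force'],o['grip_width'])
im,d,ci=snap('wrist','w11');P=cloud(ci,d)
ys=slice(100,340)
cv2.imwrite('pics/w11b.png',cv2.resize(im[120:320,150:370,::-1],None,fx=3,fy=3,interpolation=cv2.INTER_CUBIC))
k=(P[...,2]>.079)&(P[...,2]<.088)&(abs(P[...,0]-.535)<.03)&(abs(P[...,1]-.02)<.03);Q=P[k];print('head',k.sum(),Q.mean(0),cv2.minAreaRect((Q[:,:2]*1000).astype(np.float32)))
k=(P[...,2]>.090)&(P[...,2]<.105)&(abs(P[...,0]-.5)<.03)&(abs(P[...,1]-.02)<.03);Q=P[k];print('tab',k.sum(),Q.mean(0),cv2.minAreaRect((Q[:,:2]*1000).astype(np.float32)),np.median(Q[:,2]))
k=(P[...,2]>.058)&(P[...,2]<.0635)&(abs(P[...,0]-.535)<.07)&(abs(P[...,1]-.02)<.07);Q=P[k];print('pulley',cv2.minEnclosingCircle((Q[:,:2]*1000).astype(np.float32)))
```

```text
18.55 [0.42541486 0.01410589 0.16933057] [0.44502213 0.23932841 1.23558406] 0.03408286827786587
head 250 [0.53245801 0.01906192 0.0826555 ] ((533.7313232421875, 19.052303314208984), (19.381649017333984, 19.429576873779297), 79.21600341796875)
tab 168 [0.49848773 0.01684045 0.09470307] ((499.6697082519531, 16.898496627807617), (14.488188743591309, 11.01319694519043), 2.846397638320923) 0.09498139837934974
pulley ((534.093017578125, 18.953937530517578), 50.51093292236328)
```

View pics/w11b.png

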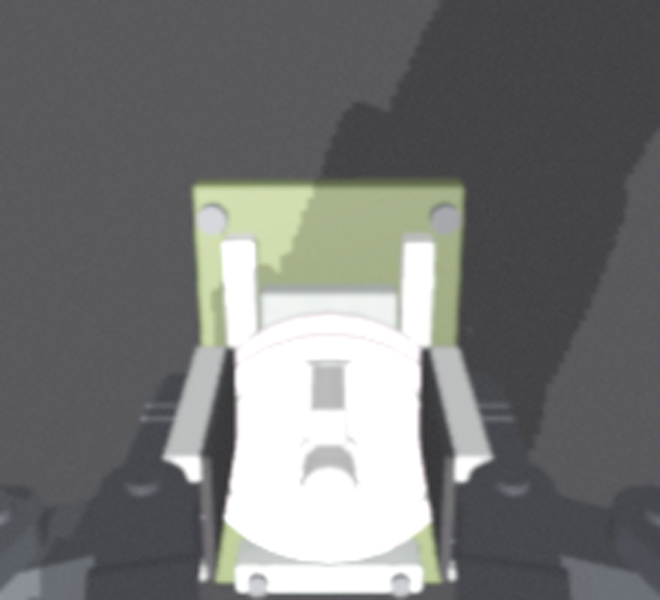

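The tab-to-shaft distance measures 34.1 mm against 34 mm when home, and the tab top at 95 mm puts the clip's underside at about 61 mm, on the pulley.

```bash
python3 -c "
from h import *
print(env.observe()['time_s']); print(close_job())"
```

```text
18.6
the job is handed in; nothing more can be done
None
```

The plain steel clip is on the olive stand's shaft, snapped home and released. I handed the job in at 18.6 s.

**What I did:** I gripped the clip by its tab and felt for the pulley face, which pressed back with about 9 N. I raised the clip about 0.6 mm and pushed it in from the side away from the spring. In the sampled readings, resistance peaked at about 4 N, dropped as the clip snapped in, then rose to about 10 N, where I stopped. I eased off, opened the fingers and lifted clear.

**Last checks:**
- The tab's centre is 34.1 mm from the shaft's axis; 34 mm is home.
- The tab lines up with the stand's axis.
- The tab's top is at 95 mm, so the clip's underside is at about 61 mm, on the pulley face.
- The gripper is clear and the wrist force is close to zero.
- I never moved near the chuck, vise or brush, but I did not measure them again at the end.

**What disagreed or failed:**
- The first grip closed on nothing. The depth image showed the fingertips end about 27 mm short of the stated TCP, so I gripped lower after checking that.
- The reported opening on the 12 mm tab was 10 to 11 mm.
- The snap-in force read about 4 N, at the low end of the stated 4 to 8 N. Readings were only taken at the end of each call, so the true peak may have been missed.

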